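Release the toggle clamp on a gluing jig and lay out the set bracket

TASK

The glue on the olive model bracket has set. Pull the upright black-gripped handle of the toggle clamp right back, over centre and away from the bracket, until the clamp stands fully open, then lift the bracket out of the wooden jig. Set it down gently, flat and right way up, wholly on top of the white card lid, ready for painting and not touching the moulding that lies there already; leave that moulding and the cement bottle where they are, and the clamp open.

Things in the scene. Friction and masses are not known exactly. Their poses are not given: they have to be found in the camera images.
- jig: Fixed gluing jig: plywood board 218x84x12 mm with two brown wood bearers and a steel toggle clamp. Origin on the table under the middle of the bracket's rail; +x runs along the board from bracket to clamp, z up. Board x -62..156, y -42..42; bearers (tops z 22) x -56..-26 and 18..54, y -25..25 mm, bare board between them. Clamp base x 74..150, y -29..29; its bar (10 mm wide) pivots at x 85, z 48.
- nest (a point): Point on the jig where bracket_rail lies while the bracket sits in the jig: x -4, y 0, z 27 mm in the jig's frame. The bracket lies on the bearers, rail along the jig's x, plate end towards the clamp. Brass pins 5 mm thick, up to 8 mm tall, stand on the bearers 1.5 mm clear of its sides and ends: it comes out straight up.
- clamp_grip (a point): Point in the clamp handle's black sleeve (57 mm long, 18 wide along the jig's y, 13 thick), 17 mm below its upper end. Shut, the handle is upright with this point at x 97, y 0, z 143 mm of the jig. It goes to +x and down on an arc of radius 112 mm about x 77, z 32, to x 182, z 72 fully open (handle leaning back 66 degrees). About 5 N here takes it over centre in the first 7 mm; then it moves lightly.
- clamp_bar (a joint): Angle of the clamp's bar, rad: about 0 shut, its rubber foot pressing on the bracket at x 30 mm of the jig (it dips a little below 0 going over centre); 1.54 at its stop, fully open: the bar then stands upright at x 85 mm of the jig, its end 112 mm above the table. It stays open.
- bracket: Olive model bracket 39x92x22 mm, about 30 g, loose. Origin: centre of its underside, z up when right way up, length along y. A straight rail 12 mm wide (x -20..-8), 10 tall, y -46..44; a thin plate stands out sideways at the +y end (x -10..20, y 16..46, z 7..10); an upright fin 22 mm tall, 4 thick, stands on the rail at y -37. In the jig its +y points along the jig's +x.
- bracket_rail (a point): Middle of the clear stretch of the bracket's rail between fin and plate, half-way up (5 mm above the underside): grip it here across the 12 mm width, along the bracket's x axis. At x -14, y -4, z 5 mm in the bracket's frame; same axes as the bracket.
- bracket_plate_end (a point): Point at the plate end of the bracket's rail: x -14, y 46, z 5 mm in its frame.
- bracket_plate_corner (a point): Under the outer corner of the bracket's plate: x 20, y 46, z 5 mm in its frame.
- bracket_fin_end (a point): Point at the fin end of the bracket's rail: x -14, y -46, z 5 mm in its frame.
- card_lid: White card lid of the kit, fixed, lying open side down as a flat stand: 275 mm long (its x axis), 140 mm wide (its y axis), top 32 mm above the table. Origin under its centre, on the table. Its +x half, farther from the robot, is free.
- cabin_centre (a point): Middle of the olive cabin moulding, 20x62x18 mm, loose, that lies on the nearer (-x) half of the white lid; 5 mm above the lid's top.
- cabin_moulding: The same cabin moulding; origin at the centre of its underside, its length along its y axis.
- bottle_centre (a point): Middle, 30 mm up, of the small white cement bottle with a green cap, 30x30x61 mm, loose, standing beside the jig on the robot's side.

How it is judged:
By the outcome, as a careful person would: the job done as asked, in the order asked, and still so for the second after the job is handed in, with the robot touching nothing.
It also fails if it takes over 45 s, if anything falls off the work surface, if the arm or the gripper's body presses on something with over 40 N, if the wrist force passes 120 N, or if a joint passes its speed limit or range.

ROBOT

A 7-joint arm with a two-finger parallel gripper is mounted at the origin on the work surface; the furniture and walls round the work are solid. World frame = base frame: x ahead of the robot, y to its left, z up, the work surface at z = 0. Lengths are in m, angles in rad, forces in N, time in s.
With the tool pointing down it reaches from about 0.425 to 0.8 m from the base axis. Payload 8.3 kg.
Tool frame: the origin (TCP) lies at the very end of the fingers, on their centre line; the grasp point (between the pads) lies 19 mm behind it; z points along the fingers, y is the direction in which the jaws open and shut (so a half turn about z gives the same grasp; the last joint's range is limited). The gripper opens to 85 mm and grips with 20 to 120 N. Pads are 22 mm wide; open, the fingers measure 114 mm over their backs; the gripper's body (76 mm by 85 mm) begins 54 mm behind the grasp point. The pads swing forward as they close: fully open they stand 13 mm farther back than shut.
Start: joints at [1.251, 0.383, 0.016, 1.37, -0.006, 1.388, -0.046], TCP at [0.159, -0.604, 0.231] pointing down, gripper open.
Joint ranges: [-2.95, 2.95], [-0.25, 2.06], [-1.52, 1.56], [0.18, 2.33], [-1.44, 4.58], [0.02, 2.06], [-3.01, 3.01]. Speed limits (rad/s): [2.39, 2.39, 3.01, 3.01, 3.14, 3.14, 3.14].

INTERFACE

Orientations are given as a rotation vector (axis times angle).
In Python, from rig import arm gives the robot as it stands. Calls block until the motion is done:
- arm.reach(position, orientation): joint-space move of the TCP to a pose.
- arm.movel(position, rotation=None, vel=0.15, until_force=None): straight line of the TCP; rotation=None keeps the orientation; vel is the mean speed in m/s. With until_force (N) it stops when the force on the tool has changed by that much, and returns True; else False.
- arm.goto_joints(angles): joint-space move.
- arm.command_gripper(opening, f_grip=None): finger opening in m; f_grip is the grip in N (None keeps the last); returns when the fingers have stopped.
- arm.wait(seconds).
- arm.inverse_kinematics(position, orientation): joint angles nearest the present ones, or None.
- arm.state(): the state.
- arm.grab_frame(name): name is "scene" or "top" or "wrist"; returns the picture (420x560x3 uint8, blue, green, red); there is no depth.
- arm.camera_params(name): a dict with "fx", "fy", "cx", "cy" (pixels), "rvec" (rotation vector, rad) and "tvec" (3), from world to camera coordinates, as OpenCV has them. Camera axes: x right, y down, z forward; pixel columns grow to the right and rows downward; lengths in m; the calibration is good to about 2 mm. A picture is of the moment at which its call begins: read the wrist's pose just before it. camera_params takes no time and is no camera call; for the wrist camera it gives the pose at the moment of the call.
A pose or a line that the arm cannot do raises arm.Unreachable and nothing moves.
- arm.hand_in(): hands the job in, once; it reports no verdict.
The state is a dict: "clock": time; "qpos": joint angles; "dq": joint speeds; "tau": joint torques, N m; "tcp_pos": TCP position; "eef_rot": TCP orientation; "force": force on the tool from outside, world axes, zero at the start; "moment": the same for the moment, N m; "gripper_width": finger opening in m.
Only numpy, scipy, OpenCV 4.12 (cv2) and the standard library are available. Lean on these libraries where they do the work, as an engineer would, in place of code of your own. Each camera call takes 0.05 s, during which the arm holds its last target. There are 200 camera calls.

## Working session

There is one attempt and no reset: what is moved stays moved. The work goes in short steps, each a Python script; the robot and the scene stay as the last script left them, time stands still between calls to the robot, and variables do not carry over. Pictures are saved under pics/ and viewed, about 8 in all and at most 12, crops included, and the job is handed in when it is done.

```bash
mkdir -p pics; ls; python3 - <<'E'
from rig import arm
import cv2
for n in("scene","top"):
    cv2.imwrite(f"pics/{n}0.png",cv2.resize(arm.grab_frame(n),(800,600),interpolation=cv2.INTER_CUBIC))
    print(n,arm.camera_params(n))
s=arm.state();print(s["clock"],s["tcp_pos"],s["eef_rot"],s["gripper_width"])
E
```

```text
pics
scene {'fx': 499.1188017061181, 'fy': 499.1188017061181, 'cx': 276.7954064264672, 'cy': 208.51259774327357, 'rvec': array([ 1.30213242, -2.53461926,  0.63835649]), 'tvec': array([0.36544787, 0.32361229, 0.8219733 ])}
top {'fx': 381.50938988526906, 'fy': 381.50938988526906, 'cx': 279.25390546456384, 'cy': 209.0593404302767, 'rvec': array([ 2.1831408 , -2.17269315,  0.15936647]), 'tvec': array([0.08356585, 0.45982611, 0.90893643])}
0.1 [ 0.15865532 -0.60406068  0.23039235] [-3.11399845e+00 -4.02109342e-01  3.99200521e-04] 0.08515036692068738
```

View pics/top0.png

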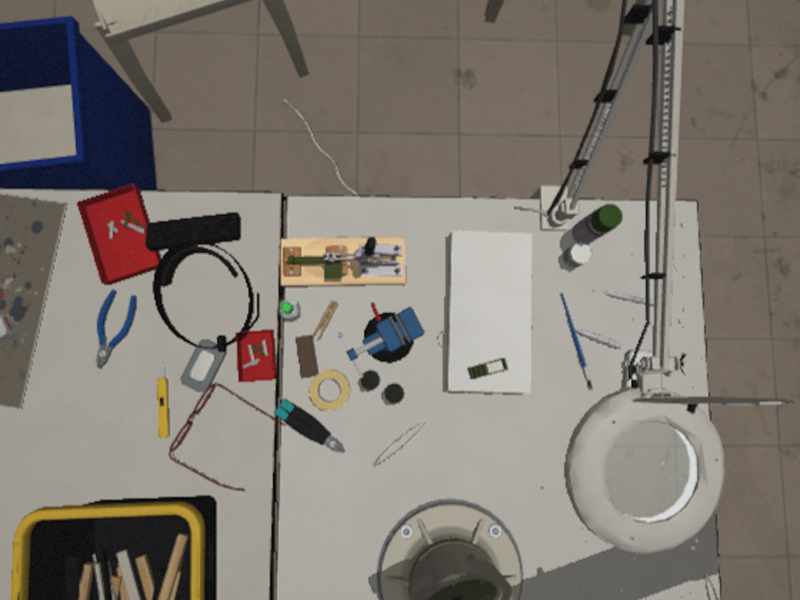

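View pics/scene0.png

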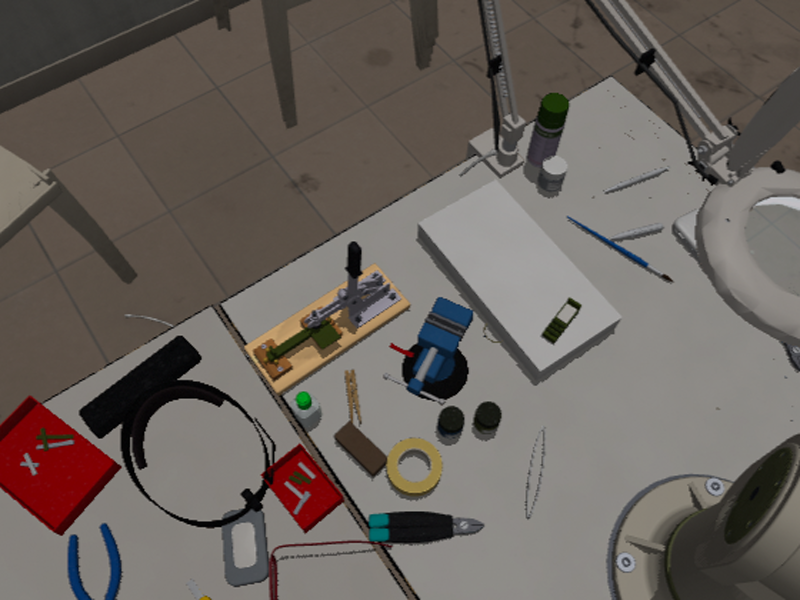

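The top view shows the jig at about (282..406, 238..285), the handle top at (370,243) and the lid at (447..531, 232..393). The cabin moulding is at (488,368) and the bottle at (289,309). Next I'll enlarge these.

```bash
cat > h.py <<'E'
from rig import arm
import cv2, numpy as np
from scipy.spatial.transform import Rotation as R
def ray(cam,uv,z):
    p=arm.camera_params(cam) if isinstance(cam,str) else cam
    M=cv2.Rodrigues(p["rvec"])[0]; c=-M.T@p["tvec"]
    d=M.T@np.array([(uv[0]-p["cx"])/p["fx"],(uv[1]-p["cy"])/p["fy"],1])
    return c+d*(z-c[2])/d[2]
def proj(cam,P):
    p=arm.camera_params(cam) if isinstance(cam,str) else cam
    K=np.array([[p["fx"],0,p["cx"]],[0,p["fy"],p["cy"]],[0,0,1]])
    return cv2.projectPoints(np.float64(P).reshape(-1,3),p["rvec"],p["tvec"],K,None)[0].reshape(-1,2)
E
python3 - <<'E'
from h import *
t=arm.grab_frame("top"); s=arm.grab_frame("scene")
cv2.imwrite("pics/c.png",np.vstack([cv2.resize(t[160:210,190:290],None,fx=6,fy=6,interpolation=cv2.INTER_CUBIC),cv2.resize(s[165:275,165:295],None,fx=4.6,fy=2.7)[:297,:600]]))
cv2.imwrite("pics/l.png",cv2.resize(t[155:285,300:390],None,fx=4.6,fy=4.6,interpolation=cv2.INTER_CUBIC))
k=.7
for uv in[(282,238),(405,238),(406,285),(282,285)]: print("board",ray("top",(uv[0]*k,uv[1]*k),.012))
for uv in[(451,231),(530,233),(531,393),(446,391)]: print("lid",ray("top",(uv[0]*k,uv[1]*k),.032))
E
```

```text
Traceback (most recent call last):
ValueError: all the input array dimensions except for the concatenation axis must match exactly, but along dimension 1, the array at index 0 has size 600 and the array at index 1 has size 598
```

```bash
python3 - <<'E'
from h import *
t=arm.grab_frame("top")
a=cv2.resize(t[160:210,190:290],None,fx=6,fy=6,interpolation=cv2.INTER_CUBIC)
b=cv2.resize(t[155:285,300:390],(208,300),interpolation=cv2.INTER_CUBIC)
cv2.imwrite("pics/c1.png",np.hstack([a,b[:, :200]]))
k=.7
for uv in[(282,238),(405,238),(406,285),(282,285)]: print("board",ray("top",(uv[0]*k,uv[1]*k),.012))
for uv in[(451,231),(530,233),(531,393),(446,391)]: print("lid",ray("top",(uv[0]*k,uv[1]*k),.032))
E
```

```text
board [0.56615551 0.29002578 0.012     ]
board [0.56839123 0.07499234 0.012     ]
board [0.48491519 0.07310842 0.012     ]
board [0.48330546 0.28777879 0.012     ]
lid [ 0.57698982 -0.00376188  0.032     ]
lid [ 0.57493411 -0.14150667  0.032     ]
lid [ 0.30054215 -0.13645982  0.032     ]
lid [0.30369272 0.00679899 0.032     ]
```

View pics/c1.png

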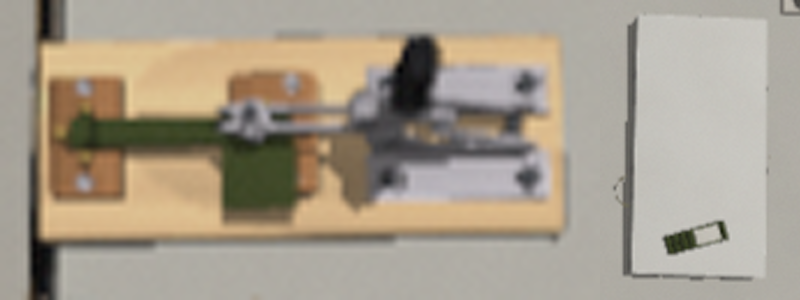

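Board corners in the original top pixels are (196.8,166.7), (283.3,165.8), (284.2,199.2) and (197,200.2). The bracket lies with its plate toward the robot. I'll fit the jig, and also locate the lamp head, because it hangs between the arm and the work.

```bash
cat >> h.py <<'E'
def rigid(model,world):
    m=np.array(model);w=np.array(world);a=m-m.mean(0);b=w-w.mean(0)
    th=np.arctan2((a[:,0]*b[:,1]-a[:,1]*b[:,0]).sum(),(a*b).sum())
    M=np.array([[np.cos(th),-np.sin(th)],[np.sin(th),np.cos(th)]])
    o=w.mean(0)-M@m.mean(0); return o,th,np.linalg.norm(w-(m@M.T+o),axis=1)
E
python3 - <<'E'
from h import *
k=.7
px=[(196.8,166.7),(283.3,165.8),(284.2,199.2),(197,200.2)]
w=[ray("top",p,.012)[:2] for p in px]
print("jig",rigid([(-.062,.042),(.156,.042),(.156,-.042),(-.062,-.042)],w))
w=[ray("top",(u*k,v*k),.032)[:2] for u,v in[(451,231),(530,233),(531,393),(446,391)]]
print("lid",rigid([(.1375,.07),(.1375,-.07),(-.1375,-.07),(-.1375,.07)],w))
# scene check of lid corners and board
for u,v in[(494,181),(621,319),(539,375),(418,228)]: print("lid scene",ray("scene",(u*k,v*k),.032))
for u,v in[(377,264),(410,303),(281,388),(247,350)]: print("board scene",ray("scene",(u*k,v*k),.012))
def tri(a,b):
    o=[];
    for c,p in(("top",a),("scene",b)):
        p=(p[0]*k,p[1]*k);x0=ray(c,p,0);x1=ray(c,p,.3);d=(x1-x0)/np.linalg.norm(x1-x0);o.append((x0,d))
    A=sum(np.eye(3)-np.outer(d,d) for _,d in o);bb=sum((np.eye(3)-np.outer(d,d))@x for x,d in o)
    return np.linalg.solve(A,bb),[np.linalg.norm((np.eye(3)-np.outer(d,d))@(np.linalg.solve(A,bb)-x)) for x,d in o]
print("hinge",tri((650,370),(722,160)))
print("ringtop",tri((645,388),(757,172)))
print("ringleft",tri((567,465),(700,240)))
print("vise",tri((420,315),(470,310)))
print("spraycan",tri((606,217),(554,105)))
for x in(.3,.4,.5):
  for z in(0.2,.35): print("lampcolumn", x,z)if 0 else None
print(arm.state()["qpos"])
E
```

```text
jig (array([0.52487747, 0.22919614]), np.float64(-1.5493327242677442), array([0.0006743 , 0.00138343, 0.00096287, 0.00156734]))
lid (array([ 0.4390397 , -0.06873234]), np.float64(-0.02642643020119), array([0.00192578, 0.00088408, 0.0016016 , 0.00193945]))
lid scene [ 0.57152395 -0.13892214  0.032     ]
lid scene [ 0.29757571 -0.13117645  0.032     ]
lid scene [0.30058568 0.00965415 0.032     ]
lid scene [0.56998119 0.00160927 0.032     ]
board scene [0.56513183 0.07647136 0.012     ]
board scene [0.48777607 0.07534466 0.012     ]
board scene [0.48458873 0.28361227 0.012     ]
board scene [0.55657509 0.2923354  0.012     ]
hinge (array([ 0.33891016, -0.24178825,  0.23934274]), [np.float64(0.0047005656217540374), np.float64(0.004700565621754023)])
ringtop (array([ 0.30699309, -0.23051168,  0.26125404]), [np.float64(0.01606903118618553), np.float64(0.016069031186185426)])
ringleft (array([ 0.24727132, -0.08432947,  0.33019195]), [np.float64(0.012174163737298748), np.float64(0.012174163737298727)])
vise (array([0.4189171 , 0.04613715, 0.07269229]), [np.float64(0.01103395015842425), np.float64(0.01103395015842416)])
spraycan (array([ 0.58000021, -0.2394818 ,  0.12051893]), [np.float64(0.0010681098500268033), np.float64(0.0010681098500269035)])
[ 1.25110732  0.38383977  0.01641642  1.37057812 -0.00626039  1.38817501
 -0.04647772]
```

Jig fit: origin (0.525, 0.229), yaw -1.549. Lid fit: centre (0.439, -0.069). The lamp head is at z≈0.24–0.33 and blocks a direct sweep, so I'll fold the arm upright, swing it round, then come down over the clamp.

```bash
cat >> h.py <<'E'
JO=np.array([.5249,.2292]);JT=-1.5493
def jig(x,y,z):
    c,s=np.cos(JT),np.sin(JT); x,y,z=x/1e3,y/1e3,z/1e3
    return np.array([JO[0]+c*x-s*y,JO[1]+s*x+c*y,z])
def down(yaw): # tool z down, tool y pointing along -? world yaw of tool y
    y=np.array([np.cos(yaw),np.sin(yaw),0]);z=np.array([0,0,-1.]);x=np.cross(y,z)
    return R.from_matrix(np.c_[x,y,z]).as_rotvec()
JR=down(JT+np.pi/2)
E
python3 - <<'E'
from h import *
arm.goto_joints([1.251,-.1,0,.35,0,.4,0]); print(arm.state()["clock"])
arm.goto_joints([-.23,-.1,0,.35,0,.4,0]); print(arm.state()["clock"])
arm.goto_joints([-.23,.2,0,1.55,0,1.39,0]); s=arm.state();print(s["clock"],s["tcp_pos"],s["eef_rot"],s["force"])
p=jig(97,0,143)
for z in(.30,.20,.124): print(p,arm.inverse_kinematics([p[0],p[1],z],JR))
w=arm.camera_params("wrist"); cv2.imwrite("pics/w1.png",arm.grab_frame("wrist"))
import json; json.dump({k:np.array(v).tolist() for k,v in w.items()},open("w1.json","w"))
E
```

```text
4.4833
6.1833
10.2667 [0.53810687 0.09326681 0.25711121] [1.95093755 2.46050637 0.00292431] [ 0.12433495 -0.59413895 -0.16466913]
[0.52698498 0.13222241 0.143     ] [-2.98912657e-01  1.83142074e-01 -6.58130118e-03  1.47541121e+00
  1.20320791e-03  1.48304331e+00 -2.83993020e-01]
[0.52698498 0.13222241 0.143     ] [-0.29520956  0.22560179 -0.01093709  1.64559234  0.00256119  1.27041249
 -0.28513102]
[0.52698498 0.13222241 0.143     ] [-0.29362996  0.28812043 -0.01295774  1.74379596  0.0041112   1.1097025
 -0.2863865 ]
```

View pics/w1.png

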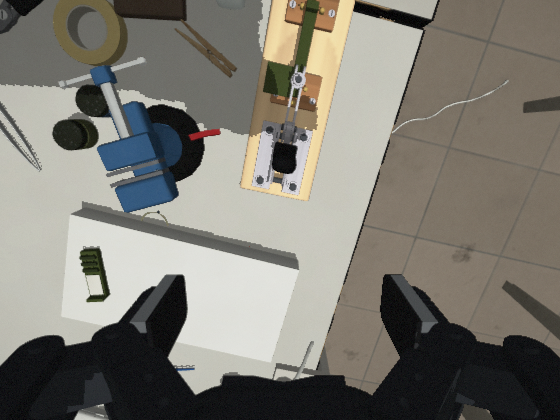

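The wrist view shows the handle top at (285,157), the board end corners at (241,188) and (308,200), the rail end at about (299,70), and lid corners at (298,268), (272,361), (62,316) and (72,213).

```bash
python3 - <<'E'
from h import *
import json; w={k:np.array(v) for k,v in json.load(open("w1.json")).items()}
def jinv(P):
    c,s=np.cos(JT),np.sin(JT);d=P[:2]-JO;return np.array([c*d[0]+s*d[1],-s*d[0]+c*d[1]])*1e3
print("handle top jig",jinv(ray(w,(285,157),.16)),"pred",proj(w,jig(100,0,160)))
print("board ends",jinv(ray(w,(241,188),.012)),jinv(ray(w,(308,200),.012)))
print("rail mid",[jinv(ray(w,p,.032)) for p in((313,12),(303,58))])
print("lid",[ray(w,p,.032).round(4) for p in((298,268),(272,361),(62,316),(80,203))])
print("cabin",[ray(w,p,.05).round(4) for p in((82,250),(98,247),(108,294),(90,302))])
E
```

```text
handle top jig [90.02167376  1.10066905] pred [[280.63842478 170.3238886 ]]
board ends [152.35416984 -38.04874843] [150.19952656  43.17447162]
rail mid [array([-38.83932152,   2.48810641]), array([3.09647851, 2.09065979])]
lid [array([ 5.779e-01, -5.000e-04,  3.200e-02]), array([ 0.5767, -0.1397,  0.032 ]), array([ 0.3024, -0.1331,  0.032 ]), array([0.3163, 0.0218, 0.032 ])]
cabin [array([ 0.3315, -0.0262,  0.05  ]), array([ 0.3489, -0.0185,  0.05  ]), array([ 0.3646, -0.0759,  0.05  ]), array([ 0.3447, -0.0915,  0.05  ])]
```

```bash
sed -i 's/^JO=.*/JO=np.array([.5265,.2322]);JT=-1.5493/' h.py; python3 - <<'E'
from h import *
p=jig(97,0,143)
arm.reach([p[0],p[1],.215],JR); arm.movel([p[0],p[1],.124],vel=.12)
w=arm.camera_params("wrist");im=arm.grab_frame("wrist")
cv2.imwrite("pics/w2.png",im)
for q in (p,jig(97,0,160),jig(100,0,160),jig(-4,0,32),jig(156,42,12),jig(156,-42,12)):print(proj(w,q).round(0))
s=arm.state();print(s["clock"],s["force"],s["tcp_pos"],p)
import json; json.dump({k:np.array(v).tolist() for k,v in w.items()},open("w2.json","w"))
E
```

```text
[[284. 299.]]
[[284. 323.]]
[[284. 330.]]
[[283.  74.]]
[[333. 280.]]
[[234. 280.]]
11.6583 [ 0.23983878  0.02053298 -0.37775308] [0.52935679 0.13532151 0.12511594] [0.52858498 0.13522241 0.143     ]
```

View pics/w2.png

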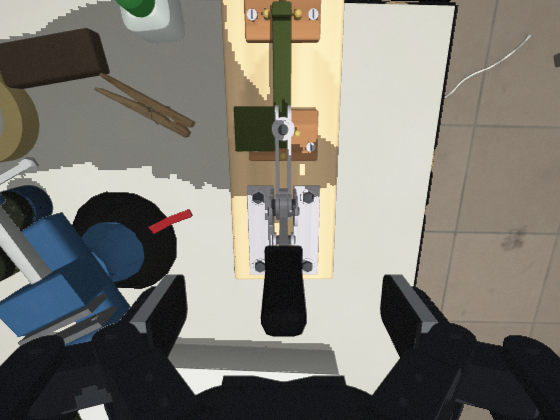

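The alignment is good: the board end is at row 279 against 280 predicted, and the handle is centred between the jaws. I'll grip it and pull along the arc.

```bash
python3 - <<'E'
from h import *
arm.command_gripper(0.0,30); s=arm.state();print("grip",s["clock"],s["gripper_width"],s["force"].round(1))
for a in (14,20,30,40,50,60,70.5):
    t=np.radians(a);p=jig(77+112.6*np.sin(t),0,32+112.6*np.cos(t)-19)
    arm.movel(p,vel=.12); s=arm.state();print(a,round(s["clock"],2),s["force"].round(1),(s["tcp_pos"]-p).round(4))
cv2.imwrite("pics/s3.png",arm.grab_frame("scene")[150:290,140:400].repeat(3,0).repeat(3,1))
E
```

```text
grip 12.2833 0.017480563466326805 [ 1.9 -0.5 -0.2]
14 12.53 [ 3.4  3.2 -3. ] [0.0004 0.0004 0.    ]
20 12.78 [ 5.7  2.7 -5.8] [ 0.0002  0.     -0.0004]
30 13.1 [ 5.7  0.3 -4.7] [ 0.0002 -0.0008 -0.0004]
40 13.42 [ 4.1  0.1 -1.7] [ 0.0002 -0.0008 -0.0001]
50 13.73 [ 3.8 -0.   0. ] [ 0.0002 -0.0006  0.    ]
60 14.05 [ 3.6 -1.6  0.4] [ 0.0002 -0.0006 -0.    ]
70.5 14.38 [ 4.  -1.9  1.7] [ 0.0002 -0.0005 -0.0001]
```

View pics/s3.png

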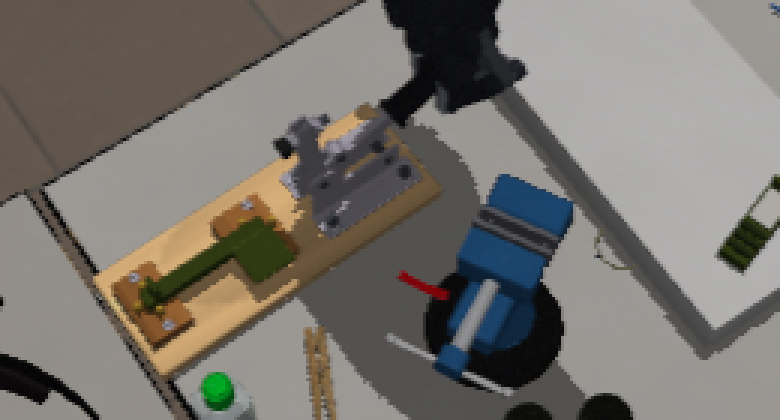

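The clamp is open and its bar is upright. I'll nudge it onto the stop, release, and move above the rail.

```bash
python3 - <<'E'
from h import *
t=np.radians(74);p=jig(77+112.6*np.sin(t),0,32+112.6*np.cos(t)-19)
print(arm.movel(p,vel=.03,until_force=8)); s=arm.state();print(s["force"].round(1),(s["tcp_pos"]-p).round(4))
arm.command_gripper(.05); q=arm.state()["tcp_pos"]
arm.movel([q[0],q[1],.2],vel=.2)
p=jig(-4,0,0); arm.movel([p[0],p[1],.2],vel=.2); arm.movel([p[0],p[1],.075],vel=.15)
w=arm.camera_params("wrist");cv2.imwrite("pics/w4.png",arm.grab_frame("wrist"))
for q in (jig(-4,6,32),jig(-4,-6,32),jig(-50,0,32),jig(40,0,32),jig(85,0,112)):print(proj(w,q).round(0))
s=arm.state();print(s["clock"],s["force"].round(1),s["tcp_pos"]-p,s["gripper_width"])
import json; json.dump({k:np.array(v).tolist() for k,v in w.items()},open("w4.json","w"))
E
```

```text
True
[-2.2  0.1  9.7] [0.0011 0.0004 0.0024]
[[293. 246.]]
[[273. 246.]]
[[283. 169.]]
[[283. 310.]]
[[284. 497.]]
18.15 [0.  0.2 0.4] [0.00084969 0.00029793 0.07628667] 0.05005267677850706
```

View pics/w4.png

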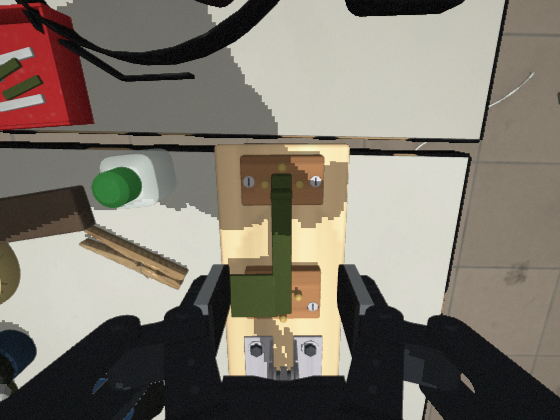

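The rail spans columns 273–291 at row 246 (predicted 273–293), so the fit holds, though the TCP sits about 1.4 mm toward +x. I'll correct that, descend, grip and lift.

```bash
python3 - <<'E'
from h import *
p=jig(-4,-1.4,0)
print(arm.movel([p[0],p[1],.0155],vel=.06,until_force=8)); s=arm.state();print(s["tcp_pos"]-p,s["force"].round(1))
arm.command_gripper(0,25); s=arm.state();print("w",s["gripper_width"],s["force"].round(1),s["tcp_pos"]-p)
arm.movel([p[0],p[1],.045],vel=.06); s=arm.state();print(s["force"].round(1),s["gripper_width"])
arm.movel([p[0],p[1],.18],vel=.2); s=arm.state();print(s["clock"],s["gripper_width"],s["force"].round(1))
w=arm.camera_params("wrist");cv2.imwrite("pics/w5.png",arm.grab_frame("wrist"))
E
```

```text
False
[0.00038699 0.00016423 0.01596723] [-0.8  0.7  0.6]
w 0.011502152296444083 [ 0.8 -1.1  2.3] [0.00020521 0.00010502 0.01585512]
[-0.4  0.7 -0.4] 0.011035554897217838
21.1833 0.0109407608760599 [-0.5 -0.2 -0.3]
```

View pics/w5.png

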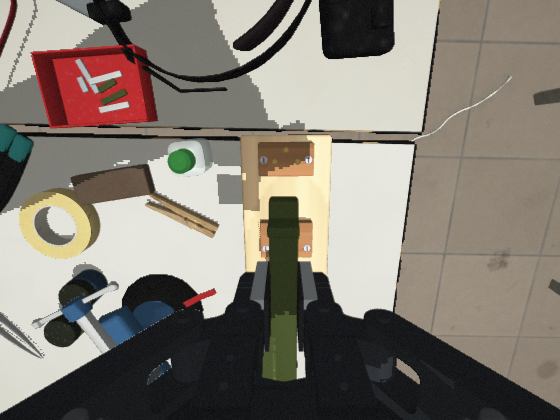

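The bracket is held, with the fin end at (284,200). I'll check whether it's level by projecting a level model.

```bash
python3 - <<'E'
from h import *
s=arm.state();w=arm.camera_params("wrist");im=cv2.imread("pics/w5.png")
# bracket frame -> tool-held level: rail pt at jig(-4), z: tcp +? underside was z22 when tcp z=15.9 -> underside = tcp+6.1
M=np.array([[np.cos(JT),-np.sin(JT)],[np.sin(JT),np.cos(JT)]])
def W(x,y,z):
    d=M@np.array([(y+4)/1e3,-(x+14)/1e3]); t=s["tcp_pos"]; return [t[0]+d[0],t[1]+d[1],t[2]+.0061+z/1e3]
for poly in([(-20,-46,10),(-8,-46,10),(-8,44,10),(-20,44,10)],[(-10,16,10),(20,16,10),(20,46,10),(-10,46,10)],[(-20,-37,22),(-8,-37,22),(-8,-37,10),(-20,-37,10)]):
    q=proj(w,[W(*p) for p in poly]);print(q.round(0).tolist());cv2.polylines(im,[q.round().astype(int)],True,(0,0,255),1)
sc=arm.grab_frame("scene")
cv2.imwrite("pics/c6.png",np.hstack([cv2.resize(im[180:420,180:380],(400,480)),cv2.resize(sc[100:260,150:280],(390,480))]))
E
```

```text
[[301.0, 202.0], [270.0, 202.0], [273.0, 388.0], [298.0, 388.0]]
[[276.0, 337.0], [209.0, 337.0], [213.0, 391.0], [277.0, 391.0]]
[[302.0, 234.0], [269.0, 234.0], [270.0, 224.0], [300.0, 224.0]]
```

View pics/c6.png

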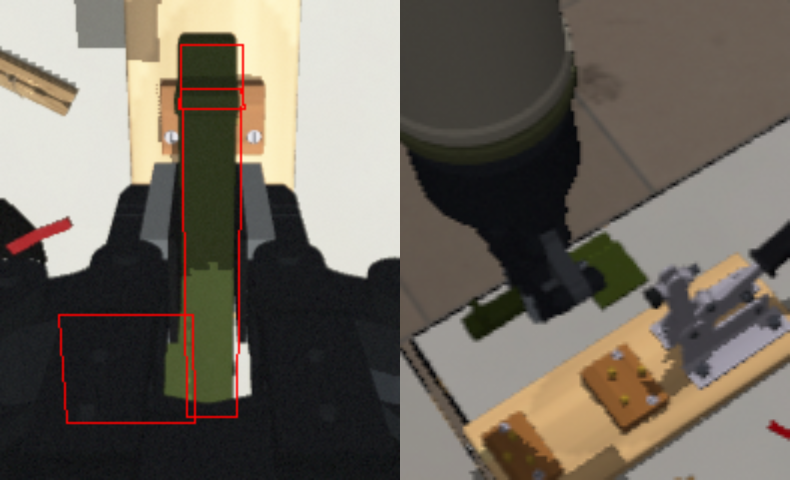

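It's level, but sits about 3 mm toward the fin end in the grip. However, the fingertips reach about 6 mm below its underside, so they'd hit the lid before the bracket did. I'll lower it back along the same path, regrip higher with the tips above the underside, and lift again.

```bash
python3 - <<'E'
from h import *
p=jig(-4,-1.4,0)
arm.movel([p[0],p[1],.05],vel=.2)
print(arm.movel([p[0],p[1],.0155],vel=.04,until_force=5)); s=arm.state();print((s["tcp_pos"]-p).round(4),s["force"].round(1))
if s["tcp_pos"][2]<.0185:
    arm.command_gripper(.03); arm.movel([p[0],p[1],.023],vel=.05); print(arm.state()["tcp_pos"][2])
    arm.command_gripper(0,30); s=arm.state();print("w",s["gripper_width"],s["tcp_pos"][2])
    arm.movel([p[0],p[1],.05],vel=.06);arm.movel([p[0],p[1],.18],vel=.2)
s=arm.state();print(s["clock"],s["gripper_width"],s["force"].round(1))
im=arm.grab_frame("wrist");sc=arm.grab_frame("scene")
cv2.imwrite("pics/c7.png",np.hstack([cv2.resize(im[180:420,180:380],(400,480)),cv2.resize(sc[100:260,150:280],(390,480))]))
E
```

```text
True
[-0.0001 -0.0002  0.0158] [-1.9 -0.4  5.5]
0.023612818003553134
w 0.011341695381566874 0.023130939930124206
25.225 0.010838018125176305 [ 0.  -0.7 -0.5]
```

View pics/c7.png

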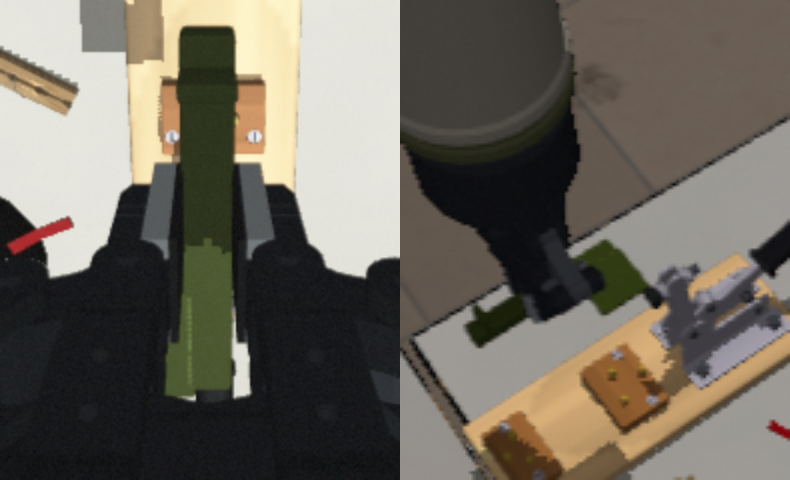

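Held level, with the underside about 1 mm below the tips. Moving to the lid.

```bash
python3 - <<'E'
from h import *
x,y=.524,-.069
arm.movel([x,y,.18],vel=.22); arm.movel([x,y,.048],vel=.15)
print(arm.movel([x,y,.029],vel=.02,until_force=2)); s=arm.state();print(s["clock"],s["tcp_pos"],s["force"].round(1))
if s["tcp_pos"][2]<.037:
    arm.command_gripper(.03); arm.movel([x,y,.06],vel=.05);arm.movel([x,y,.19],vel=.2)
s=arm.state();print(s["clock"],s["force"].round(1))
w=arm.grab_frame("wrist");t=arm.grab_frame("top");sc=arm.grab_frame("scene")
cv2.imwrite("pics/f8.png",np.hstack([w[:,100:460],cv2.resize(sc[110:290,130:450],(440,248)).repeat(1,0) if 0 else np.vstack([cv2.resize(sc[110:290,150:450],(420,252)),cv2.resize(t[155:285,190:390],(420,168))])]))
E
```

```text
True
28.6 [ 0.52386121 -0.06896833  0.03331178] [-1.6  0.2  4.9]
30.4167 [-0.1 -0.2 -0.6]
```

View pics/f8.png

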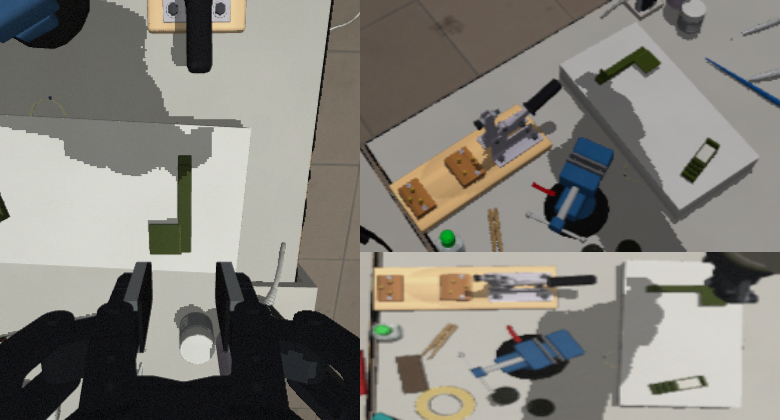

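The bracket lies flat and upright, wholly on the far half of the lid and clear of the moulding. The clamp is open, and the gripper is clear at z 0.19. Handing in.

```bash
python3 -c "
from rig import arm
print(arm.state()['force']); print(arm.hand_in())"
```

```text
[ 0.097233   -0.12990536  0.47609914]
the job is handed in; nothing more can be done
None
```

The job is handed in at about 30 s on the robot's clock. The clamp is fully open, and the bracket sits flat and right way up on the far half of the white lid.

- **Clamp:** I gripped the handle and pulled it back along its arc until it met the stop, which I felt as a rise in force. The last pictures show it still open with its bar upright.
- **Bracket:** I lifted it straight up, then lowered it back into the jig once to grip it higher. On the first grip the fingertips hung below its underside and would have hit the lid first. It came out freely both times. It touched the lid at about 2 cm/s with roughly 5 N, and I released it there.
- **Last checks:** The final pictures show the bracket wholly on the lid and well clear of the moulding. The moulding and the cement bottle look where they were at the start. The gripper was clear at z 0.19 with no force on it.
- **Disagreement:** The first jig position, from the top camera, differed from the wrist camera's by about 3 mm. I corrected it, and the close-up views agreed to about 1 mm across the rail. Along the rail, a check of the first grip showed the bracket about 3 mm toward its fin end, which I allowed for when placing it.

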